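# Load the roller lane with solvent tins

## Robot

A 6-joint arm with a two-finger parallel gripper is mounted at the origin on the work surface. World frame = base frame: x ahead of the robot, y to its left, z up, the work surface at z = 0. Lengths are in m, angles in rad, forces in N, time in s.
With the tool pointing down it reaches from about 0.4 to 0.825 m from the base axis. Payload 7 kg.
Tool frame: the origin (TCP) lies midway between the tips of the shut fingers; the grasp point (between the pads) lies 19 mm behind it; z points along the fingers, y is the line along which they close (so a half turn about z gives the same grasp; the last joint's range is limited). The gripper opens to 88 mm and grips with 3 to 60 N. Pads are 19 mm wide; open, the fingers measure 130 mm over their backs; the gripper's body (78 mm by 193 mm) begins 47 mm behind the grasp point.
Start: joints at [1.406, 0.359, 0.012, 0, -1.224, -0.288], TCP at [0.295, 0.607, 0.227] pointing down, gripper open.
Joint ranges: [-3.07, 3.07], [-1.43, 2.12], [-1.02, 1.25], [-3.03, 1.67], [-3.05, -0], [-3.03, 3.03]. Speed limits (rad/s): [2.39, 2.39, 3.01, 3.14, 3.14, 3.14].

## Interface

Orientations are given as a unit quaternion [x, y, z, w].
In Python, from station import r gives the robot as it stands.
- The arm moves only by the shell command python3 -m inch 'ROWS' [FORCE]. ROWS is text: rows parted by semicolons, each of 7 numbers parted by spaces: the shift along the tool's x, y, z in units of 50 mm (1.0 is 50 mm), then the turn, a rotation vector about the tool's x, y, z in units of 10 degrees (1.0 is 10 degrees), then the opening, from 0 (shut) to 1 (fully open). In form: dx dy dz wx wy wz jaw; .... A call has 1 to 20 rows; each row shifts and turns the commanded pose from where the row before left it, along the tool's axes as they then stand; what a row does not reach is not made up. A row lasts 1/8 s, in which the tool goes at most 62.5 mm and 10.7 degrees, less where a joint would pass 70% of its speed; a pose out of reach is approached as far as the arm can. A call is refused whole if a number of a shift passes 1 or a number of a turn 1, either way. A call with a gripper value outside its range is refused whole. The fingers move at their own pace and stop on an object; FORCE is the grip in N (left out, the last holds). Time passes only in rows, so rows that do not move let the fingers close. It gives the time, the measured TCP pose, the force, the opening and the grip force at its end, in the units of the state.
- r.get_state(): the state, without advancing time (a new reading comes with each control period).
- r.capture(name): name is "scene" or "side" or "wrist"; returns a dict with "pixels" (384x512x3 uint8, red, green, blue), "range_z" (384x512 float32, m along the optical axis (not along the pixel's ray), 0 where there is no reading), "fov_y" (degrees; the focal length in pixels is half the picture's height over the tangent of half this angle, whatever the lens; pixels are square), "cx", "cy" (the principal point, pixels), "extrinsics" (4x4, takes a point from camera to world coordinates); the wrist camera has in their place "mount" (4x4, takes a point from camera to tool coordinates, whose origin is the TCP and whose axes are the flange's). Camera axes: x right, y down, z forward; pixel columns grow to the right and rows downward; lengths in m; the calibration is good to about 2 mm. A picture is of the moment at which its call begins: read the wrist's pose just before it.
- r.hand_in(): hands the job in; it is judged then, once.
The state is a dict: "time": time; "qpos": joint angles; "joint_vel": joint speeds; "joint_efforts": joint torques, N m; "tcp_pos": TCP position; "tcp_rot": TCP orientation; "wrist_force": force on the tool from outside, world axes, zero at the start; "torque": the same for the moment, N m; "grip_width": opening from 0.0 (shut) to 1.0 (fully open); "finger_force": force on a finger pad.
Only numpy, scipy, OpenCV 4.12 (cv2) and the standard library are available. Lean on these libraries where they do the work, as an engineer would, in place of code of your own. Each camera call takes 0.05 s, during which the arm holds its last target. There are 200 camera calls.

## Task

Swing the gate at the low end of the roller lane fully shut across the rollers. Then slide the two metal tins off the level deck onto the rollers, first the one already in line with the rollers and then the one waiting beside it, so that they run down and stand upright one behind the other, the first against the gate and the second against the first. Do not tip the tins over or disturb the other things on the bench.

Things in the scene. Friction and masses are not known exactly. Their poses are not given: they have to be found in the camera images.
- lane: fixed gravity roller lane, 450 mm long. Origin on the bench, mid-lane; y points uphill along the lane, x across it away from the robot, z up. 12 free steel rollers lie from y = -0.20 to 0.085, 7 deg down towards -y; roller tops at height 0.089 at y = 0.09, 0.053 at y = -0.207. Side rails: inner faces at x = -0.037 and 0.037, 12 mm above the rollers; the near rail flares out to x = -0.057 at y = 0.10.
- deck (a point): point on top of the level deck above the rollers, at lane x = 0, y = 0.163, height 0.090; axes as the lane's. The deck spans lane y = 0.09 to 0.236, x = -0.125 to 0.075. A fence 30 mm high has its face at x = 0.037, in line with the far rail. The deck's uphill end is open. A tin slid more than half onto the rollers runs down by itself at 0.1 to 0.25 m/s.
- wing (a point): point on top of the deck's side wing, the part of the level deck beside the lane on the robot's side (lane x = -0.125 to -0.04), at lane x = -0.086, y = 0.163, height 0.090. A lip 18 mm high closes its downhill edge at lane y = 0.094; its near side and uphill end are open. Nothing lies between wing and deck: a tin slides across to the fence.
- gate (a joint): gate angle, rad. Steel plate 4 mm thick, 80 mm long from hinge to tip, on a vertical pin at lane x = -0.047, y = -0.207. 0: open along the near rail, pointing uphill; 1.571: shut against its end stop, pointing across the lane (+x). Shuts clockwise seen from above, over the rollers; starts at 0 to 0.5. About 1 N at the tip; stays where left. Height 0.069 to 0.113.
- gate_tip (a point): free end of the gate, 80 mm from the hinge axis, at mid height of the plate (height 0.091).
- stop (a point): fixed point of the lane: middle of the lane, level with the roller tops, in the plane of the uphill face of the shut gate (lane frame x = 0, y = -0.205). Axes as the lane's.
- tin_long: closed oblong metal tin with a paper label, 100 mm long (its y axis, along the lane), 66 mm wide (x), 80 mm high, with a black screw cap adding 12 mm, about 0.35 to 0.7 kg. Origin: centre of its underside. It stands on the deck, either in line with the rollers (lane x = 0) or on the side wing (lane x about -0.086); the short tin has the other place.
- tin_short: closed metal tin with a paper label, 74 mm long (y, along the lane), 66 mm wide (x), 60 mm high, with a black screw cap adding 12 mm, about 0.25 to 0.5 kg. Origin: centre of its underside. It has the other place on the deck. Sliding either tin on the deck takes up to about 9 N.
- screw_jar: closed glass jar, 64 mm diameter, 75 mm tall, standing beyond the lane's low end; leave it alone. Origin: centre of its underside
- scraper: 190 mm scraper lying on the bench on the near side of the rollers; leave it alone. Origin: centre of its underside
- offcut: wooden offcut 45 x 130 x 22 mm lying on the bench beyond the lane; leave it alone. Origin: centre of its underside
- cartridge: white sealant cartridge, 48 mm diameter, lying; leave it alone. Origin: centre of its underside
- hammer: hammer lying on the bench; leave it alone. Origin: centre of its underside
- wrench: 180 mm wrench lying on the bench; leave it alone. Origin: centre of its underside
- glue: white bottle, 56 mm diameter, 110 mm tall, standing; leave it alone. Origin: centre of its underside
Not all that is in view belongs to the job. What is shaped like the tin_short but purple is not meant. Leave any pink look-alike of the tin_long alone.

How it is judged:
By the outcome, as a careful person would: the job done as asked, in the order asked, and still so for the second after the job is handed in, with the robot touching nothing.
It also fails if it takes over 72 s, if anything falls off the work surface, if the arm or the gripper's body presses on something with over 40 N, if the wrist force passes 120 N, or if a joint passes its speed limit or range.

## Working session

There is one attempt and no reset: what is moved stays moved. The work goes in short steps, Python scripts to look and compute and a shell command to move; the robot and the scene stay as the last step left them, time stands still between calls to the robot, and variables do not carry over. Pictures are saved under pics/ and viewed, at most 10 in all, crops included, and the job is handed in when it is done.

```bash
ls; mkdir -p pics; cat > h.py <<'E'
import numpy as np, cv2
from station import r
from scipy.spatial.transform import Rotation as R
def cap(n):
    s=r.get_state(); c=r.capture(n)
    if 'extrinsics' in c: T=c['extrinsics']
    else:
        W=np.eye(4); W[:3,:3]=R.from_quat(s['tcp_rot']).as_matrix(); W[:3,3]=s['tcp_pos']; T=W@c['mount']
    d=c['range_z']; h,w=d.shape; f=h/2/np.tan(np.radians(c['fov_y']/2))
    u,v=np.meshgrid(np.arange(w),np.arange(h))
    P=np.stack([(u-c['cx'])/f*d,(v-c['cy'])/f*d,d],-1)@T[:3,:3].T+T[:3,3]
    P[d==0]=np.nan
    return c['pixels'],P,T,f,c
E
python3 - <<'E'
from h import *
s=r.get_state(); print({k:np.round(v,3) for k,v in s.items()})
for n in ['scene','side']:
    im,P,T,f,c=cap(n); np.savez(f'pics/{n}.npz',im=im,P=P,T=T,f=f)
    cv2.imwrite(f'pics/{n}.png',im[...,::-1]); print(n,np.round(T,3).tolist(),f)
E
```

```text
pics
{'time': np.float64(0.0), 'qpos': array([ 1.406,  0.359,  0.011, -0.   , -1.224, -0.288]), 'joint_vel': array([-0.001, -0.001,  0.001, -0.001,  0.001, -0.001]), 'joint_efforts': array([-1.0000e-03, -5.8272e+01,  2.9305e+01,  6.9970e+00,  7.0000e-03,
       -0.0000e+00]), 'tcp_pos': array([0.295, 0.607, 0.226]), 'tcp_rot': array([ 0.974, -0.225, -0.   ,  0.001]), 'wrist_force': array([ 0.118, -0.804,  0.403]), 'torque': array([ 0.007, -0.037, -0.041]), 'finger_force': np.float64(0.0), 'grip_width': np.float64(0.999)}
scene [[-0.237, 0.75, -0.617, 1.327], [0.971, 0.193, -0.138, 0.203], [0.016, -0.632, -0.775, 1.094], [0.0, 0.0, 0.0, 1.0]] 448.2136563875877
side [[0.818, -0.43, 0.383, 0.117], [-0.575, -0.617, 0.536, -0.578], [0.006, -0.659, -0.752, 0.938], [0.0, 0.0, 0.0, 1.0]] 367.2540701287042
```

View pics/scene.png

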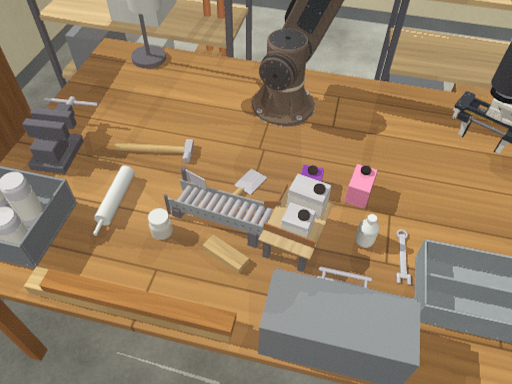

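View pics/side.png

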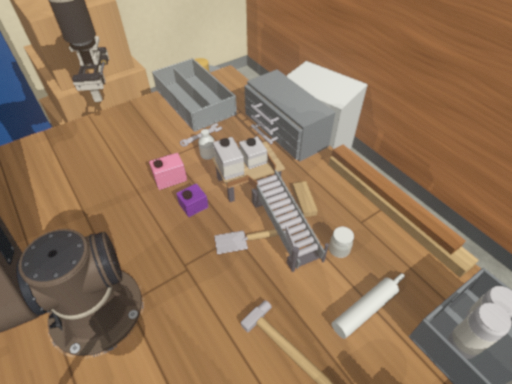

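The short tin stands in line with the rollers, at scene (298,220) and side (253,150). The long tin is on the wing, at scene (308,197) and side (227,157). The look-alikes are pink at scene (361,187) and purple at scene (312,178). The gate plate is at scene (195,182), near the open position. Next I'll build a top-down map for the lane pose.

```bash
python3 - <<'E'
from h import *
A=[np.load(f'pics/{n}.npz') for n in ['scene','side']]
for (u,v) in [(178,207),(262,222),(298,212),(308,187),(195,182)]: print((u,v),np.round(A[0]['P'][v,u],3))
x0,y0,S=0.40,-0.12,1250
M=np.zeros((600,800,3),np.uint8);Z=np.full((600,800),-1.)
for a in A:
    # densify by upsampling
    P=cv2.resize(a['P'].astype(np.float32),None,fx=4,fy=4,interpolation=cv2.INTER_NEAREST) if 0 else a['P']
    im=a['im'].reshape(-1,3);P=P.reshape(-1,3);k=np.isfinite(P[:,0]);im=im[k];P=P[k]
    i=((P[:,0]-x0)*S).astype(int);j=((P[:,1]-y0)*S).astype(int)
    for di in range(-1,2):
        for dj in range(-1,2):
            ii,jj=i+di,j+dj;ok=(ii>=0)&(ii<600)&(jj>=0)&(jj<800)&(P[:,2]<.25)
            o=np.where(ok)[0];o=o[np.argsort(P[o,2])]
            o=o[P[o,2]>=Z[ii[o],jj[o]]];M[ii[o],jj[o]]=im[o];Z[ii[o],jj[o]]=P[o,2]
cv2.imwrite('pics/top.png',M[...,::-1])
E
```

```text
(178, 207) [ 0.591 -0.197  0.042]
(262, 222) [0.613 0.062 0.085]
(298, 212) [0.605 0.156 0.151]
(308, 187) [0.531 0.168 0.172]
(195, 182) [ 0.515 -0.166  0.079]
```

```bash
cat > fit.py <<'E'
from h import *
from scipy.spatial import cKDTree
from scipy.optimize import differential_evolution
Q=np.concatenate([np.load(f'pics/{n}.npz')['P'].reshape(-1,3) for n in ['scene','side']])
Q=Q[np.isfinite(Q[:,0])]; Q=Q[(abs(Q[:,0]-.58)<.25)&(abs(Q[:,1]-.03)<.35)&(Q[:,2]<.1145)&(Q[:,2]>.02)]
def H(lx,ly):
    rt=.089-(0.09-ly)*(.036/.297)
    h=np.full(lx.shape,np.nan)
    ro=(ly>-.2)&(ly<.088)
    h=np.where(ro&(abs(lx)<.035),rt-.002,h)
    h=np.where(ro&(lx>.037)&(lx<.0405),rt+.012,h); h=np.where((ly>-.2)&(ly<.05)&(lx<-.037)&(lx>-.0405),rt+.012,h)
    h=np.where((ly>.09)&(ly<.236)&(lx>-.125)&(lx<.075),.09,h)
    return h
def cost(p):
    c,s=np.cos(p[2]),np.sin(p[2]);d=Q[:,:2]-p[:2]
    lx=c*d[:,0]+s*d[:,1]; ly=-s*d[:,0]+c*d[:,1]
    h=H(lx,ly); e=np.abs(Q[:,2]-h); e=np.where(np.isnan(e),.009,np.minimum(e,.012))
    return e.mean()
if __name__=='__main__':
    res=differential_evolution(cost,[(.55,.65),(-.06,.1),(-.5,.3)],seed=1,popsize=25)
    p=res.x; print(p,np.degrees(p[2]),res.fun)
    Pn=np.load('pics/scene.npz')
    for n in ['scene','side']:
        a=np.load(f'pics/{n}.npz');im=cv2.resize(a['im'],None,fx=4,fy=4)[...,::-1].copy();T=np.linalg.inv(a['T'])
        c,s=np.cos(p[2]),np.sin(p[2])
        def pr(l):
            w=np.array([p[0]+c*l[0]-s*l[1],p[1]+s*l[0]+c*l[1],l[2],1]);q=T@w
            return tuple(int(4*t) for t in (q[0]/q[2]*a['f']+255.5,q[1]/q[2]*a['f']+191.5))
        for x in (-.037,.037): cv2.line(im,pr((x,-.207,.065)),pr((x,.09,.101)),(0,255,0),1)
        D=[(-.125,.09,.09),(.075,.09,.09),(.075,.236,.09),(-.125,.236,.09)]
        for i in range(4): cv2.line(im,pr(D[i]),pr(D[(i+1)%4]),(0,0,255),1)
        for L,cx,hh in ((.074,0,.15),(.1,-.086,.17)):
            D=[(cx-.033,.163-L/2,hh),(cx+.033,.163-L/2,hh),(cx+.033,.163+L/2,hh),(cx-.033,.163+L/2,hh)]
            for i in range(4): cv2.line(im,pr(D[i]),pr(D[(i+1)%4]),(255,0,255),1)
        cv2.circle(im,pr((-.047,-.207,.113)),4,(255,0,0),1)
        u,v=pr((0,0,.08)); cv2.imwrite(f'pics/fit_{n}.png',im[max(v-300,0):v+300,max(u-360,0):u+400])
    a=Pn['P'].reshape(-1,3);c,s=np.cos(p[2]),np.sin(p[2])
    allP=np.concatenate([np.load(f'pics/{n}.npz')['P'].reshape(-1,3) for n in ['scene','side']])
    d=allP[:,:2]-p[:2];L=np.stack([c*d[:,0]+s*d[:,1],-s*d[:,0]+c*d[:,1],allP[:,2]],1)
    for lo,hi in ((.147,.153),(.167,.173)):
        k=(L[:,2]>lo)&(L[:,2]<hi)&(abs(L[:,0]+.04)<.13)&(abs(L[:,1]-.16)<.1)
        rc=cv2.minAreaRect((L[k,:2]*1000).astype(np.float32)); print(lo,rc,np.percentile(L[k,:2],[1,50,99],axis=0).round(3))
    k=(L[:,2]>.09)&(L[:,2]<.116)&(L[:,0]>-.07)&(L[:,0]<.05)&(L[:,1]<-.1)&(L[:,1]>-.24)
    print(k.sum()); print(np.round(L[k][::max(1,k.sum()//25)],3).tolist())
    print(np.nanmedian(L[:,2][k]))
E
python3 fit.py
```

```text
[ 0.58383073 -0.00484034 -0.18643107] -10.681713606222592 0.00709886874385746
0.147 ((-45.04096221923828, 162.04629516601562), (105.21749877929688, 158.19139099121094), 89.27268981933594) [[-0.123  0.112]
 [-0.006  0.158]
 [ 0.032  0.214]]
0.167 ((-60.67290115356445, 161.2295684814453), (104.47502136230469, 125.1772689819336), 88.19229888916016) [[-0.121  0.114]
 [-0.085  0.156]
 [-0.053  0.213]]
295
[[-0.05, -0.22, 0.11], [-0.041, -0.21, 0.115], [-0.037, -0.205, 0.113], [-0.039, -0.196, 0.11], [-0.039, -0.189, 0.109], [-0.038, -0.189, 0.105], [-0.044, -0.201, 0.09], [-0.041, -0.196, 0.09], [-0.039, -0.192, 0.09], [-0.037, -0.151, 0.112], [-0.034, -0.146, 0.113], [-0.033, -0.139, 0.113], [-0.034, -0.133, 0.111], [-0.031, -0.146, 0.098], [-0.032, -0.141, 0.091], [-0.038, -0.143, 0.109], [-0.039, -0.147, 0.096], [-0.041, -0.162, 0.103], [-0.042, -0.171, 0.1], [-0.045, -0.181, 0.102], [-0.046, -0.184, 0.092], [-0.046, -0.205, 0.111], [-0.05, -0.212, 0.115], [-0.042, -0.219, 0.114], [-0.051, -0.22, 0.111], [-0.056, -0.215, 0.098], [-0.045, -0.223, 0.097]]
0.1075834740362761
```

View pics/fit_scene.png

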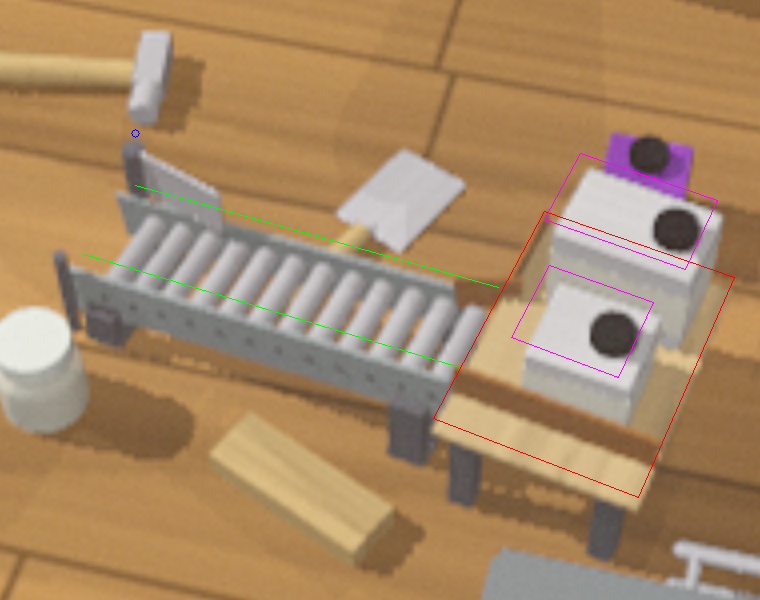

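The overlay drew with an assumed principal point, so it is shifted by a constant; the fitted 3D is consistent, with the tins at lane x≈0 and −0.087, y≈0.16. The gate is at about 0.22 rad with its tip near lane (−0.031,−0.137). I'll check the calibration and the look-alike positions, then move.

```bash
cat >> h.py <<'E'
p=np.array([.58383,-.00484,-.18643]); C,S=np.cos(p[2]),np.sin(p[2])
def lane(W):
    W=np.asarray(W);d=W[...,:2]-p[:2];return np.stack([C*d[...,0]+S*d[...,1],-S*d[...,0]+C*d[...,1],W[...,2]],-1)
def st():
    s=r.get_state();M=R.from_quat(s['tcp_rot']).as_matrix();rl=R.from_euler('z',-p[2]).as_matrix()@M
    print('t',round(float(s['time']),2),'lane',lane(s['tcp_pos']).round(4),'F',s['wrist_force'].round(1),'jaw',round(float(s['grip_width']),2));print('axes',rl.round(3).tolist(),'q',s['qpos'].round(2))
E
python3 -m inch '0 0 0 0 0 -0.765 0;0 0 0 0 0 -0.765 0;0 0 0 0 0 0 0'
python3 - <<'E'
from h import *
st()
for n,pts in (('scene',[(361,187),(313,180),(298,212),(320,190),(305,190)]),):
    im,P,T,f,c=cap(n);print(c['cx'],c['cy'])
    for u,v in pts: print((u,v),im[v,u],lane(P[v,u]).round(3))
    M=np.stack([(im[...,0]>1.3*im[...,1])&(im[...,2]>1.2*im[...,1])])[0]
    L=lane(P)[M]; print(np.nanpercentile(L[L[:,1]>.2],[2,98],0).round(3),np.nanpercentile(L[L[:,1]<.2],[2,98],0).round(3))
    cv2.imwrite('pics/close.png',cv2.resize(im[150:270,250:390],None,fx=4,fy=4)[...,::-1])
E
```

```text
time: 0.48
tcp_pos: [0.2952, 0.6067, 0.2261]
tcp_rot: [0.996, -0.093, -0.0, 0.0]
wrist_force: [-0.3, -0.2, -0.1]
grip_width: 0.724
finger_force: 0.0
t 0.47 lane [-0.397   0.5475  0.2261] F [-0.3 -0.2 -0.1] jaw 0.72
axes [[1.0, -0.0, -0.0], [-0.0, -1.0, -0.001], [-0.0, 0.001, -1.0]] q [ 1.41  0.36  0.01 -0.   -1.22 -0.02]
256.29401640715633 195.00799549487647
(361, 187) [253 166 197] [-0.23   0.285  0.079]
(313, 180) [216 215 210] [-0.114  0.164  0.172]
(298, 212) [145 142 140] [-0.01   0.162  0.151]
(320, 190) [64 60 54] [-0.081  0.194  0.181]
(305, 190) [213 209 208] [-0.072  0.156  0.171]
[[-0.314  0.251  0.008]
 [-0.215  0.313  0.09 ]] [[-0.329  0.086 -0.001]
 [-0.22   0.161  0.072]]
```

View pics/close.png

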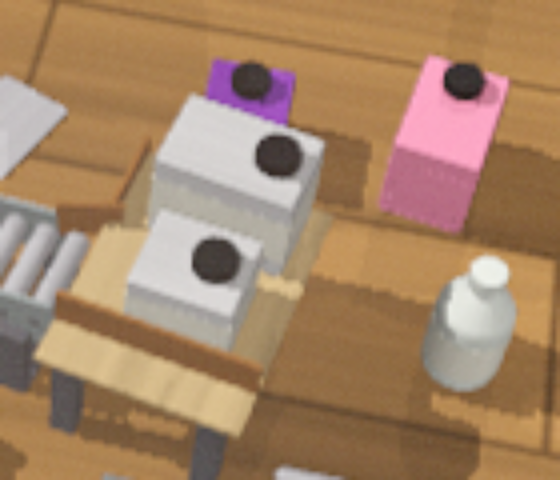

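The crop confirms it: the white short tin is in line (crop 195,275), the white long tin is on the wing (240,170), and the purple (250,95) and pink (445,140) tins are separate. Going to the gate.

```bash
python3 -m inch '0.43 0.9 0 0 0 0 0;0.43 0.9 0 0 0 0 0;0.43 0.9 0 0 0 0 0;0.43 0.9 0 0 0 0 0;0.43 0.9 0 0 0 0 0;0.43 0.9 0 0 0 0 0;0.43 0.9 0 0 0 0 0;0.43 0.9 0 0 0 0 0;0.43 0.9 0 0 0 0 0;0.43 0.9 0 0 0 0 0;0.43 0.9 0 0 0 0 0;0.43 0.9 0 0 0 0 0;0.43 0.9 0 0 0 0 0;0.43 0.9 0 0 0 0 0;0.43 0.9 0 0 0 0 0;0 0 0.8 0 0 0 0;0 0 0.8 0 0 0 0;0 0 0 0 0 0 0' >/dev/null; python3 - <<'E'
from h import *
st()
im,P,T,f,c=cap('wrist'); L=lane(P)
k=(L[...,2]>.095)&(L[...,2]<.117)&(L[...,0]>-.06)&(L[...,0]<.05)&(L[...,1]<-.1)&(L[...,1]>-.25)
print(k.sum(),L[k][::max(1,k.sum()//15)].round(3).tolist())
cv2.imwrite('pics/w1.png',im[...,::-1])
E
```

```text
t 2.77 lane [-0.0761 -0.1279  0.1442] F [0.4 0.  1. ] jaw 0.01
axes [[1.0, -0.003, -0.006], [-0.003, -1.0, -0.002], [-0.006, 0.002, -1.0]] q [ 0.16  0.15 -0.48 -0.   -0.95  1.22]
1736 [[-0.034, -0.134, 0.096], [-0.036, -0.152, 0.102], [-0.036, -0.135, 0.111], [-0.039, -0.169, 0.102], [-0.038, -0.14, 0.112], [-0.039, -0.161, 0.113], [-0.041, -0.184, 0.105], [-0.043, -0.205, 0.102], [-0.042, -0.164, 0.111], [-0.042, -0.19, 0.112], [-0.043, -0.22, 0.111], [-0.044, -0.212, 0.115], [-0.047, -0.196, 0.111], [-0.049, -0.206, 0.112], [-0.051, -0.207, 0.113], [-0.056, -0.209, 0.112]]
```

View pics/w1.png

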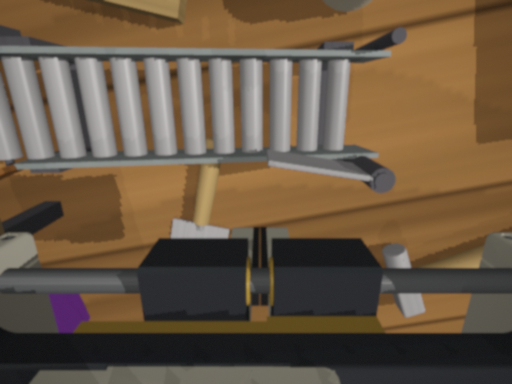

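The wrist view shows the gate tip at (270,158) and the hinge at (375,178), with a clear near side. Descending and swinging the gate.

```bash
python3 -m inch '0 0 0.56 0 0 0 0;0 0 0.56 0 0 0 0;0.26 0 0 0 0 0 0;0.26 0 0 0 0 0 0;0.26 0.084 0 0 0 0 0;0.26 0.084 0 0 0 0 0;0.17 0.165 0 0 0 0 0;0.17 0.165 0 0 0 0 0;0.08 0.16 0 0 0 0 0;0.08 0.16 0 0 0 0 0;0.03 0.16 0 0 0 0 0;0.03 0.16 0 0 0 0 0;0 0 0 0 0 0 0' ; python3 - <<'E'
from h import *
st()
E
```

```text
time: 4.45
tcp_pos: [0.5553, -0.1874, 0.0905]
tcp_rot: [0.996, -0.093, -0.0, 0.0]
wrist_force: [-0.6, 0.3, 0.9]
grip_width: 0.006
finger_force: 0.0
t 4.45 lane [ 0.0058 -0.1846  0.0905] F [-0.6  0.3  0.9] jaw 0.01
axes [[1.0, -0.0, -0.0], [-0.0, -1.0, -0.0], [-0.0, 0.0, -1.0]] q [ 0.01  0.34 -0.36  0.   -0.87  1.38]
```

Nudge 1 mm at a time until the stop resists.

```bash
for i in 1; do python3 -m inch '0 0.03 0 0 0 0 0;0 0.03 0 0 0 0 0;0 0 0 0 0 0 0'; done; python3 - <<'E'
from h import *
st()
im,P,T,f,c=cap('side');u,v=303,250
cv2.imwrite('pics/g1.png',cv2.resize(im[170:290,220:360],None,fx=4,fy=4)[...,::-1])
L=lane(P);k=(L[...,2]>.085)&(L[...,2]<.117)&(L[...,0]>-.055)&(L[...,0]<.05)&(L[...,1]<-.195)&(L[...,1]>-.25)
print(k.sum(),L[k][::max(1,k.sum()//20)].round(3).tolist())
E
```

```text
time: 4.82
tcp_pos: [0.5551, -0.1895, 0.0905]
tcp_rot: [0.996, -0.093, -0.0, -0.0]
wrist_force: [0.5, 1.0, -0.5]
grip_width: 0.005
finger_force: 0.3
t 4.83 lane [ 0.006  -0.1868  0.0905] F [ 0.5  1.  -0.5] jaw 0.01
axes [[1.0, 0.001, -0.0], [0.001, -1.0, 0.0], [-0.0, -0.0, -1.0]] q [ 0.    0.34 -0.36 -0.   -0.87  1.38]
146 [[0.031, -0.205, 0.111], [-0.006, -0.199, 0.107], [-0.006, -0.2, 0.103], [-0.014, -0.207, 0.109], [-0.016, -0.212, 0.111], [-0.023, -0.212, 0.112], [0.002, -0.21, 0.093], [-0.019, -0.212, 0.103], [-0.05, -0.206, 0.11], [-0.032, -0.214, 0.11], [-0.007, -0.211, 0.09], [-0.045, -0.214, 0.113], [-0.022, -0.213, 0.098], [-0.046, -0.215, 0.111], [-0.022, -0.213, 0.093], [-0.045, -0.219, 0.111], [-0.055, -0.217, 0.109], [-0.031, -0.214, 0.089], [-0.033, -0.214, 0.086], [-0.052, -0.223, 0.101], [-0.045, -0.223, 0.092]]
```

View pics/g1.png

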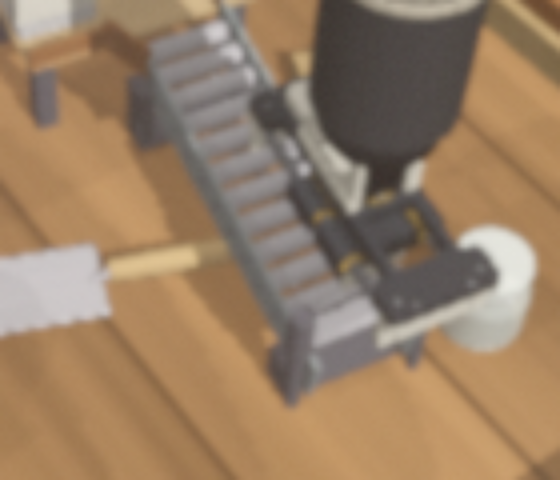

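The gate is nearly across (plate at crop 340,340), with only about 1 N of resistance. Keep nudging to the stop.

```bash
python3 -m inch '0 0.03 0 0 0 0 0;0 0.03 0 0 0 0 0;0 0 0 0 0 0 0'|grep -E 'force|tcp_pos'; python3 -m inch '0 0.03 0 0 0 0 0;0 0.03 0 0 0 0 0;0 0 0 0 0 0 0'|grep -E 'force|tcp_pos'
```

```text
tcp_pos: [0.5547, -0.1927, 0.0906]
wrist_force: [0.0, 0.5, 1.2]
finger_force: 0.3
tcp_pos: [0.554, -0.1957, 0.0906]
wrist_force: [1.2, 1.4, 0.3]
finger_force: 0.3
```

```bash
python3 -m inch '0 0.03 0 0 0 0 0;0 0.03 0 0 0 0 0;0 0 0 0 0 0 0'|grep -E 'force|tcp_pos'; python3 -m inch '0 0.03 0 0 0 0 0;0 0.03 0 0 0 0 0;0 0 0 0 0 0 0'|grep -E 'force|tcp_pos'; python3 - <<'E'
from h import *
st()
for n in('side','scene'):
    im,P,T,f,c=cap(n)
    L=lane(P);k=(L[...,2]>.08)&(L[...,2]<.112)&(L[...,0]>-.055)&(L[...,0]<.05)&(L[...,1]<-.195)&(L[...,1]>-.25)
    q=L[k];q=q[np.argsort(q[:,0])];print(n,k.sum(),q[::max(1,k.sum()//20)].round(3).tolist())
E
```

```text
tcp_pos: [0.554, -0.1968, 0.0906]
wrist_force: [0.7, 12.3, 2.3]
finger_force: 5.8
tcp_pos: [0.554, -0.1972, 0.0906]
wrist_force: [2.2, 25.3, 4.7]
finger_force: 13.0
t 6.38 lane [ 0.0063 -0.1946  0.0906] F [ 2.2 25.3  4.7] jaw 0.0
axes [[1.0, 0.001, 0.001], [0.001, -1.0, 0.005], [0.001, -0.005, -1.0]] q [-0.01  0.34 -0.35 -0.01 -0.87  1.4 ]
side 148 [[-0.055, -0.218, 0.096], [-0.054, -0.208, 0.111], [-0.052, -0.222, 0.111], [-0.05, -0.222, 0.084], [-0.047, -0.218, 0.111], [-0.044, -0.219, 0.111], [-0.041, -0.219, 0.104], [-0.035, -0.216, 0.095], [-0.032, -0.215, 0.093], [-0.029, -0.216, 0.091], [-0.026, -0.217, 0.086], [-0.022, -0.215, 0.091], [-0.019, -0.216, 0.08], [-0.017, -0.216, 0.089], [-0.013, -0.215, 0.095], [-0.01, -0.217, 0.105], [-0.006, -0.21, 0.108], [-0.005, -0.201, 0.094], [-0.002, -0.215, 0.082], [0.002, -0.216, 0.091], [0.009, -0.216, 0.111], [0.031, -0.215, 0.11]]
scene 58 [[0.015, -0.195, 0.109], [0.016, -0.214, 0.11], [0.018, -0.204, 0.103], [0.018, -0.197, 0.102], [0.018, -0.209, 0.087], [0.019, -0.204, 0.1], [0.019, -0.2, 0.102], [0.019, -0.199, 0.112], [0.019, -0.209, 0.107], [0.02, -0.206, 0.104], [0.02, -0.207, 0.095], [0.021, -0.21, 0.099], [0.021, -0.205, 0.102], [0.022, -0.208, 0.106], [0.024, -0.208, 0.094], [0.025, -0.21, 0.103], [0.026, -0.209, 0.083], [0.027, -0.209, 0.102], [0.028, -0.209, 0.098], [0.029, -0.213, 0.089], [0.031, -0.208, 0.11], [0.031, -0.21, 0.101], [0.032, -0.209, 0.098], [0.035, -0.211, 0.082], [0.035, -0.209, 0.11], [0.035, -0.211, 0.096], [0.037, -0.209, 0.103], [0.038, -0.21, 0.095], [0.049, -0.218, 0.089]]
```

The gate is hard against the stop at 25 N, with the plate parallel to lane x. Back off and go uphill of the short tin.

```bash
python3 -m inch '0 -0.2 0 0 0 0 0;0 -0.2 0 0 0 0 0;0 -0.1 -0.6 0 0 0 0;0 0 -0.9 0 0 0 0;-0.03 -0.4 -0.9 0 0 0 0;-0.03 -0.9 0 0 0 0 0;-0.03 -0.9 0 0 0 0 0;-0.03 -0.9 0 0 0 0 0;0 -0.9 0 0 0 0 0;0 -0.9 0 0 0 0 0;0 -0.9 0 0 0 0 0;0 -0.9 0 0 0 0 0;0 -0.9 0 0 0 0 0;0 -0.8 0 0 0 0 0;0 0 0 0 0 0 0;0 0 0 0 0 0 0'|head -2; python3 - <<'E'
from h import *
st()
for n in ('scene','side','wrist'):
    im,P,T,f,c=cap(n);L=lane(P)
    for nm,lo,hi,xc in(('short',.146,.154,0),('long',.166,.175,-.086)):
        k=(L[...,2]>lo)&(L[...,2]<hi)&(abs(L[...,0]-xc)<.05)&(abs(L[...,1]-.165)<.08)
        if k.sum()>20: print(n,nm,k.sum(),np.percentile(L[k],[2,98],0).round(3).tolist(),cv2.minAreaRect((L[k][:,:2]*1000).astype(np.float32))[2])
    k=(L[...,2]>.09)&(L[...,2]<.112)&(abs(L[...,0]+.0)<.04)&(L[...,1]<-.18)&(L[...,1]>-.24);print(n,'gate',k.sum(),np.median(L[k],0).round(3) if k.sum() else '')
im,P,T,f,c=cap('wrist');cv2.imwrite('pics/w2.png',im[...,::-1])
E
```

```text
time: 8.48
tcp_pos: [0.6289, 0.2366, 0.2101]
t 8.47 lane [-0.0005  0.2456  0.2101] F [0.1 0.5 0. ] jaw 0.01
axes [[1.0, 0.001, -0.001], [0.001, -1.0, -0.001], [-0.001, 0.001, -1.0]] q [ 0.65  0.36 -0.02  0.   -1.19  0.74]
scene short 455 [[-0.033, 0.132, 0.147], [0.032, 0.203, 0.153]] 0.8898593783378601
scene long 173 [[-0.119, 0.116, 0.166], [-0.053, 0.189, 0.173]] 1.4178036451339722
scene gate 107 [-0.003 -0.209  0.102]
side short 228 [[-0.036, 0.127, 0.146], [0.026, 0.197, 0.153]] 89.48686981201172
side long 361 [[-0.122, 0.113, 0.166], [-0.06, 0.207, 0.172]] 88.50519561767578
side gate 113 [-0.003 -0.215  0.104]
wrist short 4947 [[-0.032, 0.132, 0.147], [0.028, 0.203, 0.151]] 0.9213237762451172
wrist long 1323 [[-0.11, 0.116, 0.169], [-0.071, 0.145, 0.171]] 0.6065645217895508
wrist gate 0
```

View pics/w2.png

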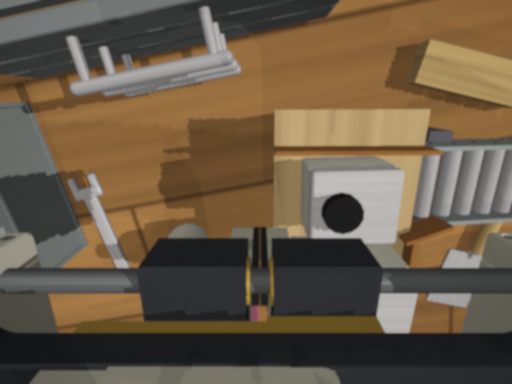

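The short tin is at wrist (350,200), its back face at lane y≈0.203. The glue top peeks out at (190,232); I'll check its clearance.

```bash
python3 - <<'E'
from h import *
im,P,T,f,c=cap('side');L=lane(P)
k=(L[...,2]>.03)&(L[...,2]<.115)&(L[...,1]>.25)&(L[...,1]<.42)&(abs(L[...,0]+.02)<.1);print(np.percentile(L[k],[1,50,99],0).round(3))
E
```

```text
[[-0.119  0.313  0.033]
 [-0.108  0.326  0.074]
 [-0.086  0.353  0.11 ]]
```

```bash
python3 -m inch '0 0 0.7 0 0 0 0;0 0 0.7 0 0 0 0;0 0 0.68 0 0 0 0;0 0 0 0 0 0 0' | grep -E 'force|tcp_pos'; python3 -m inch '0 0.2 0 0 0 0 0;0 0.2 0 0 0 0 0;0 0.15 0 0 0 0 0;0 0.15 0 0 0 0 0;0 0.15 0 0 0 0 0;0 0.15 0 0 0 0 0;0 0.15 0 0 0 0 0;0 0.15 0 0 0 0 0;0 0 0 0 0 0 0' | grep -E 'force|tcp_pos'; python3 - <<'E'
from h import *
st()
for n in ('scene','side'):
    im,P,T,f,c=cap(n);L=lane(P)
    k=(L[...,2]>.144)&(L[...,2]<.153)&(abs(L[...,0])<.045)&(L[...,1]<.2)&(L[...,1]>.0)
    if k.sum()>20: print(n,k.sum(),np.percentile(L[k],[2,98],0).round(3).tolist(),cv2.minAreaRect((L[k][:,:2]*1000).astype(np.float32))[2])
E
```

```text
tcp_pos: [0.6276, 0.2354, 0.104]
wrist_force: [0.2, 0.4, 0.5]
finger_force: 0.0
tcp_pos: [0.6179, 0.1731, 0.1076]
wrist_force: [1.9, 2.5, 3.3]
finger_force: 1.8
t 10.35 lane [0.0005 0.1812 0.1076] F [1.9 2.5 3.3] jaw 0.01
axes [[1.0, 0.001, 0.002], [0.001, -1.0, 0.001], [0.002, -0.001, -1.0]] q [ 0.58  0.4  -0.22  0.   -0.95  0.81]
scene 217 [[-0.034, 0.093, 0.145], [0.032, 0.17, 0.153]] 81.89945220947266
side 202 [[-0.038, 0.084, 0.145], [0.023, 0.156, 0.151]] 0.30983787775039673
```

```bash
python3 -m inch '0 0.15 0 0 0 0 0;0 0.15 0 0 0 0 0;0 0.15 0 0 0 0 0;0 0.15 0 0 0 0 0;0 0.15 0 0 0 0 0;0 0.15 0 0 0 0 0;0 0.1 0 0 0 0 0;0 0 0 0 0 0 0;0 0 0 0 0 0 0' | grep -E 'force|tcp_pos'; cat > tin.py <<'E'
from h import *
st()
for n in ('scene','side'):
    im,P,T,f,c=cap(n);L=lane(P); ht=L[...,2]-np.clip(.089-(.09-L[...,1])*.1212,.05,.09)
    for nm,a in (('60',.06),('80',.08)):
        k=(abs(ht-a)<.005)&(abs(L[...,0]+.04)<.09)&(L[...,1]<.25)&(L[...,1]>-.25)
        if k.sum()>20: print(n,nm,k.sum(),np.percentile(L[k],[3,97],0).round(3).tolist())
E
python3 tin.py
```

```text
tcp_pos: [0.6078, 0.1237, 0.1063]
wrist_force: [1.6, -0.0, -0.8]
finger_force: 0.0
t 11.57 lane [-0.0003  0.1308  0.1063] F [ 1.6 -0.  -0.8] jaw 0.0
axes [[1.0, 0.0, -0.001], [0.0, -1.0, -0.001], [-0.001, 0.001, -1.0]] q [ 0.52  0.37 -0.27  0.   -0.94  0.87]
scene 60 284 [[-0.047, -0.213, 0.109], [0.031, 0.123, 0.153]]
scene 80 173 [[-0.118, 0.095, 0.166], [0.007, 0.214, 0.174]]
side 60 404 [[-0.123, -0.219, 0.109], [0.024, 0.156, 0.153]]
side 80 405 [[-0.122, 0.112, 0.166], [-0.059, 0.207, 0.173]]
```

```bash
python3 -m inch '0 0 0 0 0 0 0;0 0 0 0 0 0 0;0 0 0 0 0 0 0;0 0 0 0 0 0 0' | head -1; python3 - <<'E'
from h import *
im,P,T,f,c=cap('side');cv2.imwrite('pics/s2.png',cv2.resize(im[110:290,200:370],None,fx=3.3,fy=3.3)[...,::-1])
E
```

```text
time: 12.18
```

View pics/s2.png

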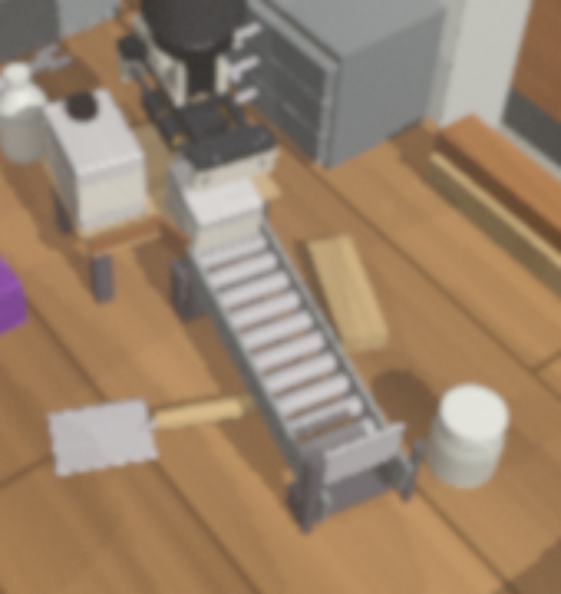

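The short tin is still half on the deck (crop 225,215) and the gate is shut (365,450). Push further.

```bash
python3 -m inch '0 0.15 0 0 0 0 0;0 0.15 0 0 0 0 0;0 0.15 0 0 0 0 0;0 0 0 0 0 0 0;0 0 0 0 0 0 0' | grep -E 'force|tcp_pos'; python3 tin.py
```

```text
tcp_pos: [0.6039, 0.1017, 0.1066]
wrist_force: [-0.6, 0.3, 0.2]
finger_force: 0.0
t 12.85 lane [-0.      0.1084  0.1066] F [-0.6  0.3  0.2] jaw 0.0
axes [[1.0, 0.0, 0.0], [0.0, -1.0, 0.0], [0.0, -0.0, -1.0]] q [ 0.49  0.36 -0.29  0.   -0.93  0.9 ]
scene 60 308 [[-0.065, -0.212, 0.109], [0.032, 0.214, 0.152]]
scene 80 327 [[-0.118, 0.141, 0.166], [-0.002, 0.213, 0.174]]
side 60 419 [[-0.123, -0.218, 0.109], [0.023, 0.148, 0.153]]
side 80 410 [[-0.122, 0.112, 0.165], [-0.06, 0.205, 0.172]]
```

```bash
sed -i "s/k=(abs(ht-a)<.005).*/k=(abs(ht-a)<.006)\&(abs(L[...,0])<.034)\&(L[...,1]<.13)\&(L[...,1]>-.2)/" tin.py; python3 -m inch '0 0 0 0 0 0 0;0 0 0 0 0 0 0'|head -1; python3 tin.py
```

```text
time: 13.2
t 13.2 lane [-0.0002  0.1087  0.1065] F [-0.7 -0.5  0. ] jaw 0.01
axes [[1.0, 0.001, -0.0], [0.001, -1.0, -0.0], [-0.0, 0.0, -1.0]] q [ 0.49  0.36 -0.29  0.   -0.93  0.9 ]
scene 60 227 [[-0.017, 0.019, 0.138], [0.032, 0.087, 0.15]]
side 60 235 [[-0.033, 0.011, 0.135], [0.024, 0.076, 0.148]]
```

```bash
python3 -m inch '0 0 0 0 0 0 0;0 0 0 0 0 0 0;0 0 0 0 0 0 0;0 0 0 0 0 0 0'|head -1; python3 tin.py
```

```text
time: 13.8
t 13.8 lane [-1.000e-04  1.086e-01  1.066e-01] F [-0.2  0.3  0.1] jaw 0.0
axes [[1.0, 0.001, -0.0], [0.001, -1.0, 0.0], [-0.0, -0.0, -1.0]] q [ 0.49  0.36 -0.29 -0.   -0.93  0.9 ]
scene 60 226 [[-0.016, 0.018, 0.137], [0.031, 0.086, 0.15]]
side 60 232 [[-0.032, 0.01, 0.136], [0.024, 0.077, 0.148]]
```

```bash
python3 -m inch '0 0.15 0 0 0 0 0;0 0.15 0.02 0 0 0 0;0 0.15 0.02 0 0 0 0;0 0.15 0.02 0 0 0 0;0 0 0 0 0 0 0'|grep -E 'force|tcp_pos'; python3 tin.py;  python3 -m inch '0 0 0 0 0 0 0;0 0 0 0 0 0 0;0 0 0 0 0 0 0'|head -1; python3 tin.py
```

```text
tcp_pos: [0.5981, 0.0716, 0.1035]
wrist_force: [0.0, -0.2, -1.2]
finger_force: 0.0
t 14.53 lane [-0.0002  0.0778  0.1035] F [ 0.  -0.2 -1.2] jaw 0.0
axes [[1.0, -0.0, -0.0], [-0.0, -1.0, -0.0], [-0.0, 0.0, -1.0]] q [ 0.44  0.35 -0.31 -0.   -0.91  0.94]
scene 60 219 [[-0.016, -0.017, 0.135], [0.031, 0.052, 0.145]]
side 60 266 [[-0.032, -0.026, 0.131], [0.024, 0.04, 0.142]]
time: 15.0
t 15.0 lane [-1.000e-04  7.880e-02  1.036e-01] F [0.7 0.1 1.1] jaw 0.0
axes [[1.0, 0.001, 0.0], [0.001, -1.0, 0.0], [0.0, -0.0, -1.0]] q [ 0.44  0.35 -0.31  0.   -0.91  0.94]
scene 60 235 [[-0.009, -0.038, 0.131], [0.032, 0.033, 0.145]]
side 60 307 [[-0.033, -0.046, 0.13], [0.025, 0.012, 0.14]]
```

The short tin is running now. Retract and get set on the near side of the long tin, tilting 30°.

```bash
python3 -m inch '0 -0.2 -0.5 0 0 0 0;0 -0.2 -0.8 0 0 0 0;0 -0.2 -0.8 0 0 0 0;-0.66 -0.22 0 0 0 0 0;-0.66 -0.22 0 0 0 0 0;-0.66 -0.22 0 0 0 0 0;-0.66 -0.22 0 0 0 0 0;-0.66 -0.22 0 0 0 0 0;0 0 0 0 1 0 0;0 0 0 0 1 0 0;0 0 0 0 1 0 0;0 0 0 0 0 0 0;0 0 0 0 0 0 0'|head -2; python3 tin.py
```

```text
time: 16.73
tcp_pos: [0.456, 0.1822, 0.2107]
t 16.73 lane [-0.1603  0.1601  0.2107] F [1.  0.9 1.3] jaw 0.01
axes [[0.892, -0.009, 0.451], [-0.004, -1.0, -0.012], [0.451, 0.009, -0.892]] q [ 1.07 -0.13 -0.93  0.68 -0.76 -0.19]
scene 60 387 [[-0.031, -0.111, 0.123], [0.032, -0.041, 0.135]]
side 60 385 [[-0.033, -0.12, 0.121], [0.025, -0.05, 0.133]]
```

```bash
python3 -m inch '0 0 0 0 0 0 0;0 0 0 0 0 0 0;0 0 0 0 0 0 0;0 0 0 0 0 0 0'|head -2; python3 tin.py
```

```text
time: 17.32
tcp_pos: [0.4558, 0.1815, 0.21]
t 17.32 lane [-0.1603  0.1594  0.21  ] F [-0.2  0.6  0.9] jaw 0.01
axes [[0.892, -0.01, 0.452], [-0.004, -1.0, -0.013], [0.452, 0.01, -0.892]] q [ 1.07 -0.13 -0.93  0.69 -0.75 -0.2 ]
scene 60 376 [[-0.032, -0.139, 0.12], [0.032, -0.068, 0.132]]
side 60 399 [[-0.033, -0.146, 0.117], [0.026, -0.077, 0.129]]
```

```bash
python3 -m inch '-0.367 0 0.635 0 0 0 0;-0.367 0 0.635 0 0 0 0;-0.367 0 0.635 0 0 0 0;0 0 0 0 0 0 0;0 0 0 0 0 0 0'|head -2; python3 tin.py
```

```text
time: 18.05
tcp_pos: [0.4641, 0.1968, 0.1292]
t 18.05 lane [-0.155   0.176   0.1292] F [-0.7 -0.4  0.4] jaw 0.01
axes [[0.91, -0.02, 0.414], [-0.005, -0.999, -0.038], [0.415, 0.032, -0.909]] q [ 0.98  0.02 -1.02  0.85 -0.56 -0.35]
scene 60 370 [[-0.031, -0.173, 0.115], [0.032, -0.102, 0.128]]
side 60 416 [[-0.032, -0.18, 0.113], [0.026, -0.11, 0.125]]
```

Joint 3 is at its limit. Step forward, further from the base, and then lower.

```bash
python3 -m inch '0.2 0.13 0.08 0 0 0 0;0.1 0.1 0.04 0 0 0 0;-0.08 0 0.18 0 -0.1 0 0;-0.08 0 0.18 0 -0.1 0 0;0 0 0 0 0 0 0'|head -2; python3 tin.py
```

```text
time: 18.77
tcp_pos: [0.4773, 0.1816, 0.1093]
t 18.77 lane [-0.1393  0.1634  0.1093] F [-0.   0.6  0.1] jaw 0.0
axes [[0.924, -0.02, 0.381], [-0.006, -0.999, -0.039], [0.381, 0.033, -0.924]] q [ 0.9   0.06 -1.01  0.85 -0.49 -0.29]
scene 60 316 [[-0.031, -0.199, 0.112], [0.032, -0.135, 0.124]]
side 60 335 [[-0.033, -0.199, 0.112], [0.026, -0.14, 0.121]]
```

```bash
python3 -m inch '0.11 0 0.046 0 0 0 0;0 0 0 0.2 0.35 0 0;0 0 0 0 0 0 0;0 0 0 0 0 0 0'|head -2; python3 tin.py
```

```text
time: 19.38
tcp_pos: [0.4921, 0.1883, 0.1251]
t 19.38 lane [-0.1259  0.1728  0.1251] F [-1.8  1.3 -1.8] jaw 0.01
axes [[0.909, -0.011, 0.416], [-0.005, -1.0, -0.015], [0.416, 0.012, -0.909]] q [ 0.87  0.05 -1.02  0.94 -0.48 -0.33]
scene 60 322 [[-0.03, -0.199, 0.112], [0.032, -0.135, 0.124]]
side 60 340 [[-0.032, -0.199, 0.111], [0.026, -0.141, 0.122]]
```

Joint 3 limits the tilt. I'll use about 10° with TCP z≈0.117 instead: the body then clears the tin top and stays short of the cap, and contact is still below tipping height. Back off and readjust.

```bash
python3 -m inch '-0.2 0 -0.4 0 0 0 0;-0.2 0.1 -0.2 0 -0.73 0 0;-0.1 0.1 0 -0.05 -0.73 0 0;0 0 0 0 0 0 0;0 0 0 0 0 0 0'|head -2; python3 tin.py; python3 - <<'E'
from h import *
for n in('scene','side'):
    im,P,T,f,c=cap(n);L=lane(P)
    k=(L[...,2]>.176)&(L[...,2]<.188)&(abs(L[...,0]+.086)<.04)&(abs(L[...,1]-.165)<.06)&(im.max(-1)<90)
    if k.sum(): print('cap',k.sum(),np.percentile(L[k],[3,50,97],0).round(3).tolist())
    k=(L[...,2]>.166)&(L[...,2]<.174)&(abs(L[...,0]+.086)<.04)&(abs(L[...,1]-.165)<.06)&(im.min(-1)>120)
    if k.sum(): print('top',k.sum(),np.percentile(L[k],[3,97],0).round(3).tolist())
E
```

```text
time: 20.1
tcp_pos: [0.4641, 0.1824, 0.1434]
t 20.1 lane [-0.1523  0.1618  0.1434] F [-0.2 -0.4  0.5] jaw 0.01
axes [[0.976, -0.02, 0.216], [-0.014, -0.999, -0.03], [0.216, 0.026, -0.976]] q [ 0.92  0.05 -0.74  0.31 -0.74  0.21]
scene 60 321 [[-0.031, -0.198, 0.111], [0.032, -0.135, 0.124]]
side 60 337 [[-0.032, -0.198, 0.112], [0.026, -0.14, 0.122]]
cap 92 [[-0.095, 0.18, 0.177], [-0.08, 0.192, 0.182], [-0.066, 0.205, 0.185]]
top 591 [[-0.114, 0.12, 0.167], [-0.051, 0.214, 0.173]]
cap 46 [[-0.097, 0.174, 0.177], [-0.085, 0.186, 0.18], [-0.075, 0.199, 0.183]]
top 306 [[-0.113, 0.116, 0.166], [-0.057, 0.205, 0.171]]
```

```bash
python3 -m inch '-0.06 0 0.26 0 0 0 0;-0.06 0 0.26 0 0 0 0;0 0 0 0 0 0 0;0.2 0 0.044 0 0 0 0;0.146 0 0.032 0 0 0 0;0.146 0 0.032 0 0 0 0;0.146 0 0.032 0 0 0 0;0.146 0 0.032 0 0 0 0;0.146 0 0.032 0 0 0 0;0 0 0 0 0 0 0'; cat > long.py <<'E'
from h import *
st()
for n in('scene','side'):
    im,P,T,f,c=cap(n);L=lane(P)
    k=(L[...,2]>.166)&(L[...,2]<.174)&(abs(L[...,0]+.05)<.09)&(abs(L[...,1]-.14)<.09)&(im.min(-1)>120)
    if k.sum(): print('top',n,k.sum(),np.percentile(L[k],[3,97],0).round(3).tolist(),cv2.minAreaRect((L[k][:,:2]*1000).astype(np.float32)))
E
python3 long.py
```

```text
time: 21.55
tcp_pos: [0.5104, 0.1726, 0.1168]
tcp_rot: [0.989, -0.101, 0.106, 0.023]
wrist_force: [-0.1, -0.7, -0.2]
grip_width: 0.011
finger_force: 0.0
t 21.55 lane [-0.1051  0.1608  0.1168] F [-0.1 -0.7 -0.2] jaw 0.01
axes [[0.977, -0.02, 0.213], [-0.014, -1.0, -0.028], [0.214, 0.024, -0.977]] q [ 0.82  0.15 -0.7   0.33 -0.65  0.29]
top scene 612 [[-0.091, 0.12, 0.167], [-0.027, 0.214, 0.173]] ((-63.87896728515625, 166.42532348632812), (100.48384857177734, 79.74383544921875), 89.54025268554688)
top side 196 [[-0.07, 0.115, 0.166], [-0.032, 0.204, 0.171]] ((-51.45887756347656, 162.31561279296875), (101.49150848388672, 40.576255798339844), 88.33523559570312)
```

```bash
python3 -m inch '0.146 0 0.032 0 0 0 0;0.146 0 0.032 0 0 0 0;0.146 0 0.032 0 0 0 0;0.146 0 0.032 0 0 0 0;0.146 0 0.032 0 0 0 0;0.146 0 0.032 0 0 0 0;0.146 0 0.032 0 0 0 0;0.146 0 0.032 0 0 0 0;0 0 0 0 0 0 0'|head -1;python3 long.py
```

```text
time: 22.78
t 22.77 lane [-0.0457  0.1596  0.1166] F [ 0.4 -0.3  1.3] jaw 0.0
axes [[0.977, -0.02, 0.213], [-0.014, -1.0, -0.028], [0.214, 0.024, -0.977]] q [ 0.72  0.22 -0.6   0.31 -0.66  0.42]
top scene 663 [[-0.032, 0.119, 0.167], [0.032, 0.213, 0.173]] ((-5.508060455322266, 165.73342895507812), (99.73110961914062, 79.95186614990234), 89.12809753417969)
top side 172 [[-0.008, 0.112, 0.166], [0.028, 0.199, 0.171]] ((-14.926002502441406, 119.47720336914062), (179.48440551757812, 66.99999237060547), 48.934574127197266)
```

The long tin is at lane x≈0, upright and square. Back off and come round to the uphill end.

```bash
python3 -m inch '-0.3 0 -0.07 0 0 0 0;-0.4 0 -0.09 0 0 0 0;0.14 0 -0.65 0 0 0 0;0.14 0 -0.65 0 0 0 0;0.14 0 -0.65 0 0 0 0;0 0 0 0.08 -0.62 0 0;0 0 0 0.08 -0.62 -0.08 0;0.4 -0.6 0 0 0 0 0;0.4 -0.6 0 0 0 0 0;0.4 -0.6 0 0 0 0 0;0.4 -0.3 0 0 0 0 0;0 0 0 0 0 0 0;0 0 0 0 0 0 0'|head -1;python3 long.py; python3 tin.py | tail -2
```

```text
time: 24.5
t 24.5 lane [-0.0028  0.2673  0.2167] F [-0.  -0.8  0. ] jaw 0.01
axes [[1.0, -0.002, -0.002], [-0.002, -1.0, 0.002], [-0.002, -0.002, -1.0]] q [ 0.67  0.38  0.02 -0.   -1.21  0.71]
top scene 665 [[-0.031, 0.119, 0.167], [0.032, 0.213, 0.173]] ((-0.2084503173828125, 165.7816619873047), (100.12578582763672, 69.14306640625), 89.9150161743164)
top side 342 [[-0.035, 0.114, 0.166], [0.026, 0.204, 0.171]] ((-4.046743392944336, 161.48794555664062), (100.97460174560547, 65.8228988647461), 88.1416244506836)
side 60 396 [[-0.033, -0.199, 0.112], [0.026, 0.114, 0.152]]
side 80 96 [[-0.032, 0.111, 0.164], [0.026, 0.129, 0.171]]
```

```bash
python3 -m inch '0.04 0 0.64 0 0 0 0;0 0 0.64 0 0 0 0;0 0 0.63 0 0 0 0;0 0 0 0 0 0 0'|grep -E 'force|tcp_pos'; python3 -m inch '0 0.2 0 0 0 0 0;0 0.2 0 0 0 0 0;0 0.2 0 0 0 0 0;0 0.16 0 0 0 0 0;0 0.16 0 0 0 0 0;0 0.16 0 0 0 0 0;0 0.16 0 0 0 0 0;0 0.16 0 0 0 0 0;0 0.16 0 0 0 0 0;0 0.16 0 0 0 0 0;0 0.16 0 0 0 0 0;0 0 0 0 0 0 0'|grep -E 'force|tcp_pos'; python3 long.py; python3 tin.py | tail -4
```

```text
tcp_pos: [0.6323, 0.2575, 0.1198]
wrist_force: [-0.4, 0.1, 1.0]
finger_force: 0.0
tcp_pos: [0.6179, 0.1671, 0.1233]
wrist_force: [2.3, 6.5, 5.6]
finger_force: 3.6
t 26.7 lane [0.0016 0.1752 0.1233] F [2.3 6.5 5.6] jaw 0.0
axes [[1.0, -0.002, 0.003], [-0.002, -1.0, 0.006], [0.003, -0.006, -1.0]] q [ 0.57  0.38 -0.21 -0.   -0.98  0.82]
top scene 289 [[-0.029, 0.057, 0.167], [0.034, 0.151, 0.173]] ((1.2418689727783203, 112.93341064453125), (115.59754180908203, 68.99903869628906), 86.87199401855469)
top side 266 [[-0.034, 0.053, 0.166], [0.025, 0.143, 0.171]] ((-3.0881729125976562, 100.16152954101562), (100.57174682617188, 64.8631820678711), 86.44560241699219)
scene 60 385 [[-0.031, -0.198, 0.112], [0.033, 0.109, 0.151]]
scene 80 282 [[-0.029, -0.156, 0.134], [0.033, 0.128, 0.173]]
side 60 390 [[-0.033, -0.198, 0.112], [0.025, 0.054, 0.148]]
side 80 311 [[-0.033, 0.051, 0.16], [0.027, 0.119, 0.17]]
```

Going well. Push on until it runs.

```bash
python3 -m inch '0 0.16 0 0 0 0 0;0 0.16 0 0 0 0 0;0 0.16 0 0 0 0 0;0 0.16 0 0 0 0 0;0 0.16 0 0 0 0 0;0 0.16 0 0 0 0 0;0 0.16 0.03 0 0 0 0;0 0.16 0.03 0 0 0 0;0 0.16 0.02 0 0 0 0;0 0.16 0.02 0 0 0 0;0 0.16 0.02 0 0 0 0;0 0 0 0 0 0 0'|grep -E 'force|tcp_pos'; cat > fin.py <<'E'
from h import *
st()
for n in ('scene','side'):
    im,P,T,f,c=cap(n);L=lane(P); ht=L[...,2]-np.clip(.089-(.09-L[...,1])*.1212,.05,.09)
    for nm,lo,hi in (('60',-.2,-.05),('80',-.15,.13)):
        a=int(nm)/1000
        k=(abs(ht-a)<.007)&(abs(L[...,0])<.034)&(L[...,1]<hi)&(L[...,1]>lo)&(im.min(-1)>110)
        if k.sum()>20: print(n,nm,k.sum(),np.percentile(L[k],[3,97],0).round(3).tolist())
E
python3 fin.py
```

```text
tcp_pos: [0.5996, 0.0779, 0.1156]
wrist_force: [1.1, -2.7, 6.8]
finger_force: 3.4
t 28.4 lane [0.0002 0.0842 0.1156] F [ 1.1 -2.7  6.8] jaw 0.0
axes [[1.0, -0.003, -0.0], [-0.003, -1.0, 0.001], [-0.0, -0.001, -1.0]] q [ 0.45  0.34 -0.29 -0.   -0.94  0.93]
scene 60 326 [[-0.031, -0.198, 0.112], [0.032, -0.134, 0.124]]
scene 80 260 [[-0.028, -0.033, 0.153], [0.033, 0.06, 0.166]]
side 60 345 [[-0.032, -0.198, 0.111], [0.026, -0.141, 0.122]]
side 80 383 [[-0.033, -0.039, 0.149], [0.027, 0.052, 0.164]]
```

```bash
python3 -m inch '0 0 0 0 0 0 0;0 0 0 0 0 0 0;0 0 0 0 0 0 0;0 0 0 0 0 0 0'|grep -E 'force|tcp_pos'; python3 fin.py
```

```text
tcp_pos: [0.5997, 0.0782, 0.1157]
wrist_force: [0.4, -2.6, 6.9]
finger_force: 3.7
t 29.0 lane [0.0002 0.0846 0.1157] F [ 0.4 -2.6  6.9] jaw 0.01
axes [[1.0, -0.002, -0.0], [-0.002, -1.0, 0.001], [-0.0, -0.001, -1.0]] q [ 0.45  0.34 -0.29 -0.   -0.94  0.93]
scene 60 326 [[-0.03, -0.199, 0.111], [0.032, -0.135, 0.124]]
scene 80 273 [[-0.028, -0.033, 0.152], [0.034, 0.06, 0.166]]
side 60 341 [[-0.032, -0.199, 0.112], [0.026, -0.141, 0.122]]
side 80 383 [[-0.033, -0.039, 0.149], [0.027, 0.049, 0.164]]
```

An upward reaction of 7 N: the gripper body is resting on the cap and holding the tin. Raise slightly to free it.

```bash
python3 -m inch '0 0 -0.06 0 0 0 0;0 0 -0.1 0 0 0 0;0 0 0 0 0 0 0;0 0 0 0 0 0 0'|grep -E 'force|tcp_pos'; python3 fin.py
```

```text
tcp_pos: [0.5991, 0.0795, 0.1227]
wrist_force: [-0.0, 0.6, -0.6]
finger_force: 0.0
t 29.6 lane [-0.0006  0.0857  0.1227] F [-0.   0.6 -0.6] jaw 0.0
axes [[1.0, -0.002, -0.002], [-0.002, -1.0, 0.002], [-0.002, -0.002, -1.0]] q [ 0.45  0.33 -0.28 -0.   -0.96  0.93]
scene 60 331 [[-0.031, -0.199, 0.111], [0.032, -0.134, 0.125]]
scene 80 419 [[-0.023, -0.062, 0.149], [0.033, 0.034, 0.165]]
side 60 397 [[-0.033, -0.198, 0.112], [0.026, -0.068, 0.133]]
side 80 537 [[-0.033, -0.072, 0.146], [0.029, 0.015, 0.16]]
```

It is running. Retract upward and uphill, and wait.

```bash
python3 -m inch '0 -0.3 0 0 0 0 0;0 -0.3 -0.6 0 0 0 0;0 -0.3 -0.8 0 0 0 0;0 -0.6 -0.8 0 0 0 0;0 -0.6 0 0 0 0 0;0 -0.6 0 0 0 0 0;0 0 0 0 0 0 0;0 0 0 0 0 0 0;0 0 0 0 0 0 0;0 0 0 0 0 0 0;0 0 0 0 0 0 0;0 0 0 0 0 0 0;0 0 0 0 0 0 0;0 0 0 0 0 0 0;0 0 0 0 0 0 0;0 0 0 0 0 0 0'|head -1; python3 fin.py; python3 -m inch '0 0 0 0 0 0 0;0 0 0 0 0 0 0;0 0 0 0 0 0 0;0 0 0 0 0 0 0;0 0 0 0 0 0 0;0 0 0 0 0 0 0'|head -1; python3 fin.py; python3 - <<'E'
from h import *
im,P,T,f,c=cap('side');cv2.imwrite('pics/s3.png',cv2.resize(im[110:290,200:370],None,fx=3.3,fy=3.3)[...,::-1])
E
```

```text
time: 31.7
t 31.7 lane [0.     0.2206 0.2333] F [ 0.1 -0.1  0.7] jaw 0.0
axes [[1.0, -0.002, -0.001], [-0.002, -1.0, 0.003], [-0.001, -0.003, -1.0]] q [ 0.62  0.33 -0.01 -0.   -1.23  0.76]
scene 60 268 [[-0.031, -0.198, 0.111], [0.034, -0.079, 0.129]]
scene 80 534 [[-0.028, -0.134, 0.141], [0.033, -0.039, 0.155]]
side 60 383 [[-0.033, -0.199, 0.111], [0.026, -0.138, 0.127]]
side 80 616 [[-0.033, -0.14, 0.139], [0.029, -0.047, 0.153]]
time: 32.55
t 32.55 lane [1.000e-04 2.205e-01 2.333e-01] F [ 0.   0.4 -0. ] jaw 0.01
axes [[1.0, -0.002, -0.001], [-0.002, -1.0, 0.003], [-0.001, -0.003, -1.0]] q [ 0.62  0.33 -0.01 -0.   -1.23  0.76]
scene 60 270 [[-0.031, -0.198, 0.111], [0.034, -0.074, 0.13]]
scene 80 529 [[-0.028, -0.134, 0.141], [0.033, -0.039, 0.155]]
side 60 385 [[-0.034, -0.198, 0.111], [0.026, -0.137, 0.126]]
side 80 615 [[-0.033, -0.14, 0.138], [0.029, -0.047, 0.153]]
```

View pics/s3.png

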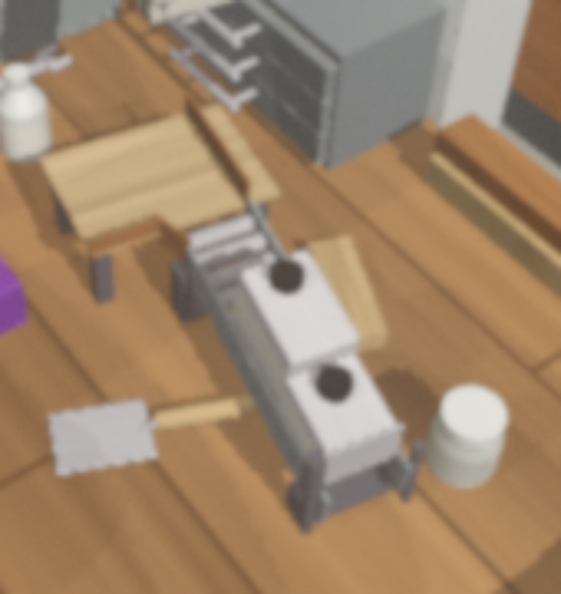

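Both tins stand upright and touching: the short one (345,410) against the shut gate and the long one (300,310) behind it. They stayed still over 0.85 s, and the arm is clear.

```bash
python3 -c "
from station import r
print(r.hand_in())"
```

```text
the job is handed in; nothing more can be done
None
```

The gate is fully shut, and both tins stand upright on the rollers: the short tin against the gate and the long tin against it. I handed the job in at about 33 s with the robot touching nothing.

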